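Tip the opened glove cartons into their taped places

TASK

Lay the two opened glove cartons, the violet one and the green one, down for use: push each one high up on its slotted face so that it tips over away from the robot and lies flat, slot upwards, inside a yellow taped frame. Only push them, never pick them up. Leave the sealed orange carton standing where it is and do not disturb the bottles and tubs around.

Things in the scene. Friction and masses are not known exactly. Their poses are not given: they have to be found in the camera images.
- mark: three flat yellow taped frames in a row on the steel counter; origin: centre of the middle frame; x away from the robot along the frames (within 0.2 rad of ahead), y left along the row. Each opening is 240 mm (x) by 145 mm (y), tape 12 mm wide, centres 172 mm apart. One carton stands astride each near tape, square within 0.07 rad: tipped straight over, it lies inside that frame
- frame_left (a point): centre of the left (+y) yellow frame, on the counter; axes as those of the mark
- frame_mid (a point): centre of the middle yellow frame, on the counter; axes as those of the mark
- frame_right (a point): centre of the right (-y) yellow frame, on the counter; axes as those of the mark
- violet_box: violet opened glove carton with a dark oval slot in a pale rim on its -x face; 190 mm tall (z), 105 wide (y), 62 deep (x), about 0.3 kg, loose, stands on its small end; origin: centre of that end, z up; -x face to the robot. Pushed at 160 mm height it pivots on its far lower edge and falls by itself once leaned 18 degrees (52 mm of travel there)
- violet_box_mid (a point): centre of that carton
- violet_box_top (a point): centre of its upper end, 190 mm along z from its origin
- green_box: green opened glove carton with a dark oval slot in a pale rim on its -x face; 190 mm tall (z), 105 wide (y), 62 deep (x), about 0.3 kg, loose, stands on its small end; origin: centre of that end, z up; -x face to the robot. Pushed at 160 mm height it pivots on its far lower edge and falls by itself once leaned 18 degrees (52 mm of travel there)
- green_box_mid (a point): centre of that carton
- green_box_top (a point): centre of its upper end, 190 mm along z from its origin
- orange_box: sealed orange carton, a plain white panel on its -x face instead of a slot, not to be tipped; 190 mm tall (z), 105 wide (y), 62 deep (x), about 0.3 kg, loose, stands on its small end; origin: centre of that end, z up; -x face to the robot
- spray: white spray bottle with red trigger, 72 mm wide, 199 mm tall, a bystander; origin at the centre of its underside
- soap: green soap bottle with yellow cap, 64 mm wide, 190 mm tall, a bystander; origin at the centre of its underside
- tumbler: open steel tumbler, 80 mm wide, 130 mm tall, a bystander; origin at the centre of its underside
- tub: clear tub with blue lid, 116 mm wide, 58 mm tall, a bystander; origin at the centre of its underside
- ketchup: red squeeze bottle, 50 mm wide, 160 mm tall, a bystander; origin at the centre of its underside
- mustard: yellow squeeze bottle, 50 mm wide, 160 mm tall, a bystander; origin at the centre of its underside
Things that resemble listed ones, but are neither listed nor needed, are in the scene too. There is more than one size of the green_box; the one meant has the size given above.

How it is judged (in metres and radians):
At the end, for the whole second after the job is handed in: Violet and green carton lie flat (within 8 degrees), slot up, top end away from the robot, at rest, ends at most 10 mm past a frame's opening lengthwise, middle of each end within 30 mm of its centre line; orange carton upright within 20 mm of its start (angle between each of violet_box, green_box's own x axis and vertical above 3 rad and x of each of violet_box, green_box in the frame of mark above -0.13 m and x of violet_box_top in the frame of mark between 0 and 0.13 m and height (world z) of each of violet_box_mid, green_box_mid below 0.04 m and linear speed of each of violet_box, green_box below 0.02 m/s and ((y of violet_box in the frame of frame_left between -0.03 and 0.03 m and y of violet_box_top in the frame of frame_left between -0.03 and 0.03 m) or (y of violet_box in the frame of frame_mid between -0.03 and 0.03 m and y of violet_box_top in the frame of frame_mid between -0.03 and 0.03 m) or (y of violet_box in the frame of frame_right between -0.03 and 0.03 m and y of violet_box_top in the frame of frame_right between -0.03 and 0.03 m)) and x of green_box_top in the frame of mark between 0 and 0.13 m and ((y of green_box in the frame of frame_left between -0.03 and 0.03 m and y of green_box_top in the frame of frame_left between -0.03 and 0.03 m) or (y of green_box in the frame of frame_mid between -0.03 and 0.03 m and y of green_box_top in the frame of frame_mid between -0.03 and 0.03 m) or (y of green_box in the frame of frame_right between -0.03 and 0.03 m and y of green_box_top in the frame of frame_right between -0.03 and 0.03 m)) and angle between orange_box's own z axis and vertical below 0.15 rad and distance of orange_box from where it was at the start of the episode below 0.02 m); the robot touches nothing.
It fails at once if the violet carton is lifted or carried off the counter (height (world z) of violet_box_mid above 0.115 m or (angle between violet_box's own z axis and vertical above 1.4 rad and height (world z) of violet_box_mid above 0.06 m)).
It fails at once if the green carton is lifted or carried off the counter (height (world z) of green_box_mid above 0.115 m or (angle between green_box's own z axis and vertical above 1.4 rad and height (world z) of green_box_mid above 0.06 m)).
It fails at once if the sealed orange carton is tipped or moved by more than 20 mm (distance of orange_box from where it was at the start of the episode above 0.02 m or angle between orange_box's own z axis and vertical above 0.15 rad).
It fails at once if a bystander is moved by more than 25 mm or tipped (distance of any of spray, soap, tumbler, tub, ketchup, mustard from where it was at the start of the episode above 0.025 m or angle between any of spray, soap, tumbler, tub, ketchup, mustard's own z axis and vertical above 0.3 rad).
It also fails if it takes over 45 s, if anything falls off the work surface, if the arm or the gripper's body presses on something with over 40 N, if the wrist force passes 120 N, or if a joint passes its speed limit or range.

ROBOT

A 6-joint arm with a two-finger parallel gripper is mounted at the origin on the work surface. World frame = base frame: x ahead of the robot, y to its left, z up, the work surface at z = 0. Lengths are in mm, angles in rad, forces in N, time in s.
With the tool pointing down it reaches from about 300 to 775 mm from the base axis. Payload 14.6 kg.
Tool frame: the origin (TCP) lies at the very end of the fingers, on their centre line; the grasp point (between the pads) lies 19 mm behind it; z points along the fingers, y is the line along which they close (so a half turn about z gives the same grasp; the last joint's range is limited). The gripper opens to 94 mm and grips with 3 to 60 N. Pads are 16 mm wide; open, the fingers measure 119 mm over their backs; the gripper's body (75 mm by 177 mm) begins 78 mm behind the grasp point.
Start: joints at [1.216, 0.3, 1.521, -0, 1.321, -0.067], TCP at [156.111, 527.369, 205.446] pointing down, gripper open.
Joint ranges: [-3.03, 3.03], [-0.79, 2.21], [0.23, 2.52], [-1.04, 4.18], [0, 3.07], [-2.55, 2.55]. Speed limits (rad/s): [2.22, 2.22, 2.57, 3.14, 3.14, 3.14].

INTERFACE

Orientations are given as [roll, pitch, yaw] about the fixed x, y, z axes, in that order (R = Rz(yaw) Ry(pitch) Rx(roll)).
In Python, from cell import manip, camera, get_calibration gives the robot as it stands.
- The arm moves only by the tool arm_command, never from a script. Its argument "targets" is a list of rows, each an object of numbers: "hand": the opening, from -1 (shut) to 1 (fully open), so that 0 is half open; "x", "y", "z": the shift along the tool's x, y, z in m; "yaw": the turn about the tool's z in rad. In form: [{"hand": .., "x": .., "y": .., "z": .., "yaw": ..}, ...]. A call has 1 to 10 rows; each row shifts and turns the commanded pose from where the row before left it, along the tool's axes as they then stand; what a row does not reach is not made up. A row lasts 1/10 s, in which the tool goes at most 50 mm and 8.59 degrees, less where a joint would pass 70% of its speed; a pose out of reach is approached as far as the arm can. A call is refused whole if a number of a shift passes 0.05 or a number of a turn 0.15, either way. A call with a gripper value outside its range is refused whole. The fingers move at their own pace and stop on an object; "newtons" is the grip in N (left out, the last holds). Time passes only in rows, so rows that do not move let the fingers close. It gives the time, the measured TCP pose, the force, the opening and the grip force at its end, in the units of the state.
- manip.read_state(): the state, without advancing time (a new reading comes with each control period).
- camera(name): name is "scene" or "top" or "wrist"; returns the picture (480x640x3 uint8, red, green, blue); there is no depth.
- get_calibration(name): a dict with "K" (3x3 intrinsics, pixels), "cam_to_world" (4x4, takes a point from camera to world coordinates). Camera axes: x right, y up, looking along -z (the intrinsics and any distortion apply to the point x, -y, -z); pixel columns grow to the right and rows downward; lengths in mm; the calibration is good to about 2 mm. A picture is of the moment at which its call begins: read the wrist's pose just before it. get_calibration takes no time and is no camera call; for the wrist camera it gives the pose at the moment of the call.
- manip.sign_off(): hands the job in; it is judged then, once.
The state is a dict: "clock": time; "joints": joint angles; "qd": joint speeds; "effort": joint torques, N m; "eef_pos": TCP position; "eef_rot": TCP orientation; "wrist_force": force on the tool from outside, world axes, zero at the start; "moment": the same for the moment, N m; "finger_gap": finger opening in mm; "finger_force": force on a finger pad.
Only numpy, scipy, OpenCV 4.12 (cv2) and the standard library are available. Lean on these libraries where they do the work, as an engineer would, in place of code of your own. Each camera call takes 0.05 s, during which the arm holds its last target. There are 200 camera calls.

## Working session

There is one attempt and no reset: what is moved stays moved. The work goes in short steps, Python scripts to look and compute and a tool call to move; the robot and the scene stay as the last step left them, time stands still between calls to the robot, and variables do not carry over. Pictures are saved under pics/ and viewed, at most 10 in all, crops included, and the job is handed in when it is done.

Besides the shell and the picture viewer there is one more tool, called after "Emit:" in YAML: its name, and indented under it one key for each argument. arm_command: Moves the arm, as the interface text tells. Its arguments: {"type":"object","properties":{"targets":{"type":"array"},"newtons":{"type":"number"}},"required":["targets"]}

```bash
mkdir -p pics; python3 - <<'E'
from cell import manip,camera,get_calibration
import cv2,numpy as np
s=manip.read_state();print(s)
for n in("scene","top"):
    im=camera(n);cv2.imwrite(f"pics/{n}0.png",im[:,:,::-1]);c=get_calibration(n);print(n,{k:(np.round(v,3).tolist() if not isinstance(v,str) else v) for k,v in c.items()})
E
```

```text
{'clock': 0.0, 'joints': array([ 1.21643041e+00,  3.00479666e-01,  1.52161984e+00, -3.12123771e-05,
        1.32071452e+00, -6.66108659e-02]), 'qd': array([ 0.00034043,  0.00125383,  0.00058886,  0.00090136,  0.00069356,
       -0.00084277]), 'effort': array([ 1.09687312e-04, -5.31815422e+01, -3.52723145e+01,  7.08407722e-02,
        2.44256324e-02, -9.28071904e-05]), 'eef_pos': array([156.00777958, 527.1139957 , 204.86524317]), 'eef_rot': array([-3.14037197e+00, -5.11319414e-05,  2.85384531e+00]), 'wrist_force': array([ 0.06050157, -0.22150197, -0.48359169]), 'moment': array([ 0.05822387, -0.02862308, -0.0100643 ]), 'finger_force': 0.0, 'finger_gap': 93.8479922299163}
scene {'K': [[476.031, 0.0, 319.43], [0.0, 476.031, 239.897], [0.0, 0.0, 1.0]], 'cam_to_world': [[-0.029, -0.768, 0.64, 1269.446], [1.0, -0.022, 0.019, 36.776], [-0.001, 0.64, 0.769, 1053.097], [0.0, 0.0, 0.0, 1.0]]}
top {'K': [[456.335, 0.0, 315.031], [0.0, 456.335, 233.54], [0.0, 0.0, 1.0]], 'cam_to_world': [[0.008, 0.99, -0.142, 363.676], [-1.0, 0.01, 0.012, 35.268], [0.013, 0.142, 0.99, 1065.946], [0.0, 0.0, 0.0, 1.0]]}
```

View pics/scene0.png

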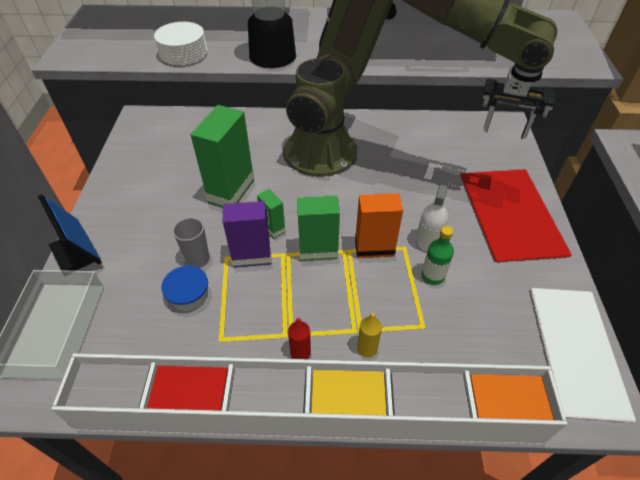

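View pics/top0.png

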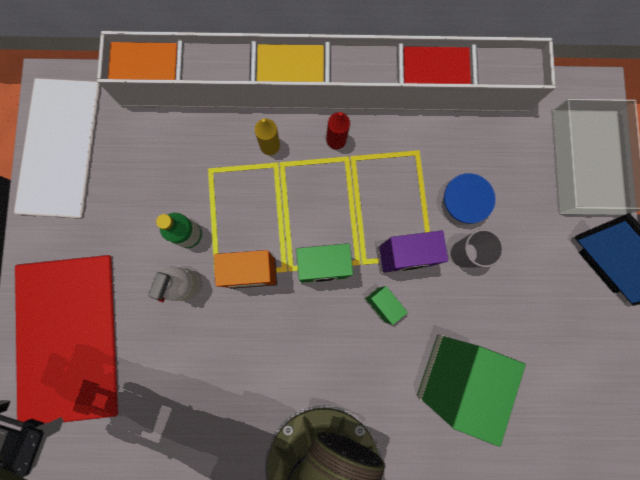

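The scene view looks back toward the robot. Violet is at (246,232), the mid-size green at (318,228), orange at (378,225), a small green decoy at (271,213) and a large green decoy at (225,155). In the top view they are violet (413,251), green (324,262), orange (245,268), small green (386,305) and large green (475,388). The green box meant is the one astride the middle frame. I'll confirm that by size and an enlarged crop.

```bash
cat > h.py <<'E'
import cv2,numpy as np
from cell import manip,camera,get_calibration
def ray(n,uv):
    c=get_calibration(n);K=np.array(c["K"]);T=np.array(c["cam_to_world"])
    uv=np.atleast_2d(uv).astype(float)
    d=np.c_[(uv[:,0]-K[0,2])/K[0,0],-(uv[:,1]-K[1,2])/K[1,1],-np.ones(len(uv))]@T[:3,:3].T
    return T[:3,3],d
def plane(n,uv,z):
    o,d=ray(n,uv);return o+d*((z-o[2])/d[:,2])[:,None]
def tri(a,ua,b,ub):
    o1,d1=ray(a,ua);o2,d2=ray(b,ub);d1=d1[0];d2=d2[0]
    t=np.linalg.lstsq(np.c_[d1,-d2],o2-o1,rcond=None)[0]
    p,q=o1+t[0]*d1,o2+t[1]*d2;return (p+q)/2,np.linalg.norm(p-q)
E
python3 - <<'E'
from h import *
t=cv2.imread("pics/top0.png");s=cv2.imread("pics/scene0.png")
a=cv2.resize(t[215:335,200:460],None,fx=3,fy=3,interpolation=cv2.INTER_CUBIC)
b=cv2.resize(s[180:270,210:410],(780,351-120),interpolation=cv2.INTER_CUBIC)
cv2.imwrite("pics/crop1.png",np.vstack([a,b[:230]]))
hsv=cv2.cvtColor(t,cv2.COLOR_BGR2HSV)
m=cv2.inRange(hsv,(24,130,120),(34,255,255));m[:140]=0;m[290:]=0;m[:,:200]=0;m[:,440:]=0
n,l,st,c=cv2.connectedComponentsWithStats(m);print("tape",st[1:][st[1:,4]>80].tolist())
# inner openings: holes' hull corners far edge
for nme,im in(("top",t),("scene",s)):
    h=cv2.cvtColor(im,cv2.COLOR_BGR2HSV)
    for nm,lo,hi in(("violet",(125,80,30),(150,255,255)),("green",(50,80,30),(75,255,255)),("orange",(5,150,60),(17,255,255))):
        mm=cv2.inRange(h,lo,hi);n,l,st,c=cv2.connectedComponentsWithStats(mm)
        for i in range(1,n):
            x,y,w,hh,A=st[i]
            if A>250 and 130<y<310 and 190<x<450: 
                v=h[...,2][l==i];print(nme,nm,st[i].tolist(),np.percentile(v,[10,30,50,70,90]))
E
```

```text
tape [[208, 150, 222, 121, 3798]]
top violet [379, 231, 69, 41, 2100] [ 53. 130. 133. 135. 138.]
top green [297, 244, 56, 39, 1784] [141. 152. 154. 156. 159.]
top green [366, 286, 41, 39, 862] [ 57.  141.3 147.  149.  151. ]
top orange [214, 250, 62, 37, 1957] [110. 189. 190. 191. 192.]
scene violet [223, 201, 47, 59, 2356] [ 75.  75.  76. 131. 142.]
scene green [257, 189, 27, 44, 657] [ 72.  82.  84. 151. 153.]
scene green [297, 196, 43, 58, 2242] [ 80.  80.  81. 148. 153.]
scene green [427, 236, 27, 29, 560] [ 69.9  80.   93.  114.  125. ]
scene orange [356, 194, 47, 58, 2377] [121. 123. 124. 171. 220.]
```

View pics/crop1.png

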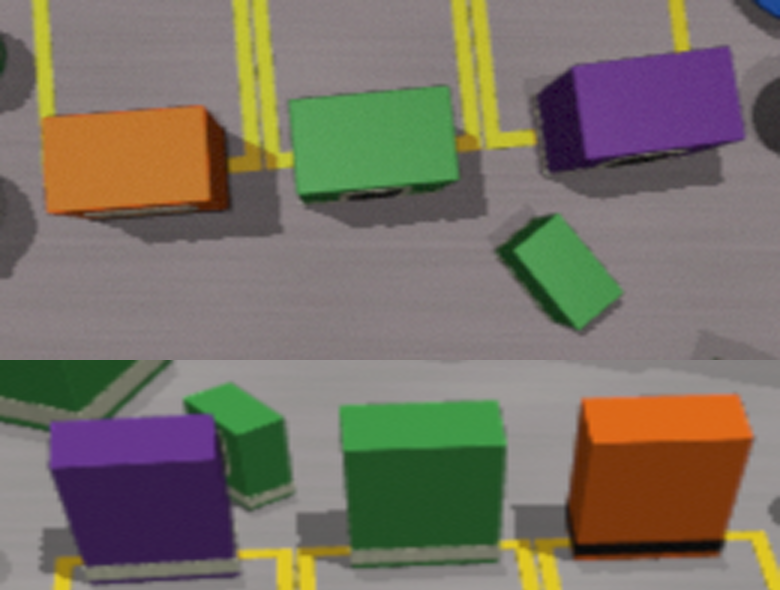

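The crop confirms it. The violet and mid-size green cartons show dark oval slots in a pale rim on the near (-x) face, and orange has a plain white panel. The green box astride the middle frame (324,262) is carton-sized, while the decoys at (386,305) and (475,388) are too small and too large. Next I'll measure the tops and the frames.

```bash
python3 - <<'E'
from h import *
t=cv2.imread("pics/top0.png");s=cv2.imread("pics/scene0.png")
hsv=cv2.cvtColor(t,cv2.COLOR_BGR2HSV)
m=cv2.inRange(hsv,(24,130,60),(34,255,255));m[:140]=0;m[290:]=0;m[:,:200]=0;m[:,440:]=0
n,l,st,c=cv2.connectedComponentsWithStats(m);i=1+np.argmax(st[1:,4]);v,u=np.nonzero(l==i)
P=plane("top",np.c_[u,v],0)[:,:2].astype(np.float32);r=cv2.minAreaRect(P);print("frame rect",r)
b=cv2.boxPoints(r);print(b.round(1).tolist())
def faces(n,im,th):
    h=cv2.cvtColor(im,cv2.COLOR_BGR2HSV);out={}
    for nm,lo,hi,win in(("violet",(125,80),(150,255),(379,231,69,41) if n=="top" else (223,201,47,59)),("green",(50,80),(75,255),(297,244,56,39) if n=="top" else(297,196,43,58)),("orange",(5,150),(17,255),(214,250,62,37) if n=="top" else(356,194,47,58)),("small",(50,80),(75,255),(366,286,41,39) if n=="top" else(257,189,27,44))):
        mm=cv2.inRange(h,lo+(th[nm],),hi+(255,));w=np.zeros_like(mm);x,y,a,c=win;w[y:y+c,x:x+a]=255;mm&=w
        cs=max(cv2.findContours(mm,cv2.RETR_EXTERNAL,cv2.CHAIN_APPROX_NONE)[0],key=cv2.contourArea)
        M=cv2.moments(cs);out[nm]=(cs[:,0,:],(M["m10"]/M["m00"],M["m01"]/M["m00"]))
    return out
T=faces("top",t,dict(violet=110,green=125,orange=160,small=120));S=faces("scene",s,dict(violet=108,green=115,orange=148,small=118))
for k in T:
    p,e=tri("top",T[k][1],"scene",S[k][1])
    z=p[2];q=plane("top",T[k][0],z)[:,:2].astype(np.float32);q2=plane("scene",S[k][0],z)[:,:2].astype(np.float32)
    for nm,qq in(("top",q),("scene",q2)):
        r=cv2.minAreaRect(qq);bb=cv2.boxPoints(r);d=[bb[1]-bb[0],bb[2]-bb[1]];L=max(d,key=np.linalg.norm);a=np.arctan2(L[1],L[0])%np.pi-np.pi/2
        print(k,nm,p.round(1) if nm=="top" else "",round(e,1),"ctr",np.round(r[0],1),"size",np.round(r[1],1),"yaw",round(a,3))
E
```

```text
frame rect ((567.7861328125, 13.427352905273438), (264.42767333984375, 513.0736694335938), 5.750055313110352)
[[410.5, 255.39999389648438], [461.8999938964844, -255.10000610351562], [725.0, -228.60000610351562], [673.5999755859375, 281.8999938964844]]
violet top [ 462.  -177.2  188.4] 0.5 ctr [ 462.3 -177.8] size [ 60.6 103.4] yaw 0.132
violet scene  0.5 ctr [ 461.4 -176.8] size [ 62.4 103. ] yaw 0.132
green top [436.1   7.1 187.8] 0.3 ctr [436.3   6.8] size [ 60.4 103.5] yaw 0.099
green scene  0.3 ctr [435.4   7.1] size [ 62.  103.8] yaw 0.1
orange top [422.4 165.5 186.9] 0.3 ctr [422.5 165.5] size [ 61. 103.] yaw 0.087
orange scene  0.3 ctr [421.6 165.5] size [ 62.7 103.8] yaw 0.087
small top [ 352.8 -128.2  124.3] 1.5 ctr [ 353.2 -128.8] size [69.  39.6] yaw -0.885
small scene  1.5 ctr [ 353.2 -127.7] size [68.1 39.3] yaw -0.887
```

Emit:
arm_command:
  targets:
    - {"hand": 0, "x": 0, "y": 0, "z": -0.02, "yaw": -0.13}
    - {"hand": 0, "x": 0, "y": 0, "z": -0.02, "yaw": -0.13}
    - {"hand": 0, "x": 0, "y": 0, "z": -0.02, "yaw": -0.13}
    - {"hand": 0, "x": -0.01, "y": -0.04, "z": 0, "yaw": 0}
    - {"hand": 0, "x": -0.01, "y": -0.04, "z": 0, "yaw": 0}
    - {"hand": 0, "x": -0.01, "y": -0.04, "z": 0, "yaw": 0}
    - {"hand": 0, "x": -0.01, "y": -0.04, "z": 0, "yaw": 0}
    - {"hand": 0, "x": -0.01, "y": -0.04, "z": 0, "yaw": 0}
    - {"hand": 0, "x": -0.01, "y": -0.04, "z": 0, "yaw": 0}
    - {"hand": 0, "x": -0.01, "y": -0.04, "z": 0, "yaw": 0}

```text
clock: 1.1
eef_pos: [254.3, 254.4, 265.3]
eef_rot: [-3.142, -0.0, -3.039]
wrist_force: [1.1, 0.2, -0.4]
finger_gap: 46.7
finger_force: 0.0
```

```bash
cat >> h.py <<'E'
def mark(p):
    c,s=np.cos(.1),np.sin(.1);d=np.asarray(p)[:2]-[567.8,13.4];return np.array([c*d[0]+s*d[1],-s*d[0]+c*d[1]])
E
python3 - <<'E'
from h import *
s=manip.read_state();print(s["clock"],s["eef_pos"],s["eef_rot"],s["finger_gap"],mark(s["eef_pos"]))
t=cv2.imread("pics/top0.png");sc=cv2.imread("pics/scene0.png");r=[]
for im,w,th in((t,(410,325,120,125),0),(sc,(185,95,75,110),115)):
    m=cv2.inRange(cv2.cvtColor(im,cv2.COLOR_BGR2HSV),(50,80,th or 105 if 0 else (th or 40)),(75,255,255));k=np.zeros_like(m);x,y,a,c=w;k[y:y+c,x:x+a]=255;m&=k
    cs=max(cv2.findContours(m,0,2)[0],key=cv2.contourArea);r.append(cv2.convexHull(cs)[:,0]);print(cv2.approxPolyDP(cs,4,True)[:,0].tolist())
E
```

```text
1.1 [254.32411532 254.39105122 265.28618023] [-3.14151606e+00 -5.23309815e-05 -3.03894411e+00] 46.71289380289875 [-287.85085095  271.08246837]
[[443, 337], [422, 399], [455, 429], [500, 445], [524, 364]]
[[243, 112], [217, 105], [191, 134], [218, 141]]
```

Emit:
arm_command:
  targets:
    - {"hand": 0, "x": -0.01, "y": -0.038, "z": 0, "yaw": 0}
    - {"hand": 0, "x": -0.01, "y": -0.038, "z": 0, "yaw": 0}
    - {"hand": 0, "x": -0.01, "y": -0.038, "z": 0, "yaw": 0}
    - {"hand": 0, "x": -0.01, "y": -0.038, "z": 0, "yaw": 0}
    - {"hand": 0, "x": -0.01, "y": -0.038, "z": 0, "yaw": 0}
    - {"hand": 0, "x": -0.01, "y": -0.038, "z": 0, "yaw": 0}
    - {"hand": 0, "x": -0.01, "y": -0.036, "z": 0, "yaw": 0}
    - {"hand": 0, "x": 0, "y": 0, "z": 0.03, "yaw": 0}
    - {"hand": 0, "x": 0, "y": 0, "z": 0.03, "yaw": 0}
    - {"hand": 0, "x": 0, "y": 0, "z": 0.03, "yaw": 0}

```text
clock: 2.1
eef_pos: [350.7, 0.2, 174.2]
eef_rot: [3.142, 0.0, -3.04]
wrist_force: [1.0, -0.3, -1.0]
finger_gap: 47.2
finger_force: 0.0
```

```bash
python3 - <<'E'
from h import *
s=manip.read_state();print(s["clock"],s["eef_pos"],s["eef_rot"],s["wrist_force"],mark(s["eef_pos"]))
for a,b in(((455,338),(218,141)),((524,364),(191,134)),((500,445),(217,105))):print(tri("top",a,"scene",b))
E
```

```text
2.1 [3.50653140e+02 1.71404646e-01 1.74243325e+02] [ 3.14156593e+00  1.88524820e-05 -3.04040481e+00] [ 1.0339978  -0.34388691 -1.0135526 ] [-217.38268573    8.51600544]
(array([ 300.18182249, -234.81737767,  271.60557823]), np.float64(37.349973779306175))
(array([ 256.26663521, -334.80966737,  263.18449716]), np.float64(1.0102379102995196))
(array([ 124.2766296 , -287.25592541,  263.24102632]), np.float64(0.23140257719705082))
```

Emit:
arm_command:
  targets:
    - {"hand": 0, "x": 0, "y": -0.001, "z": 0.015, "yaw": 0}
    - {"hand": 0, "x": -0.02, "y": 0, "z": 0, "yaw": 0}
    - {"hand": 0, "x": -0.02, "y": 0, "z": 0, "yaw": 0}
    - {"hand": 0, "x": -0.008, "y": 0, "z": 0, "yaw": 0}
    - {"hand": 0, "x": -0.008, "y": 0, "z": 0, "yaw": 0}
    - {"hand": 0, "x": -0.008, "y": 0, "z": 0, "yaw": 0}
    - {"hand": 0, "x": -0.008, "y": 0, "z": 0, "yaw": 0}

```text
clock: 2.8
eef_pos: [422.9, 6.9, 160.5]
eef_rot: [-3.142, 0.0, -3.039]
wrist_force: [-0.8, 0.2, 0.1]
finger_gap: 46.9
finger_force: 0.2
```

```bash
python3 - <<'E'
from h import *
s=manip.read_state();print(s["clock"],s["eef_pos"],s["wrist_force"],mark(s["eef_pos"]))
a=camera("top");b=camera("scene")
cv2.imwrite("pics/p1.png",np.hstack([cv2.resize(a[140:340,190:460],None,fx=1.48,fy=1.48),cv2.resize(b[170:350,180:420],(394,296))])[:,:,::-1])
E
```

```text
2.8 [422.91478827   6.86971868 160.54233359] [-0.76080103  0.24508112  0.13237774] [-144.81332945    7.96672859]
```

View pics/p1.png

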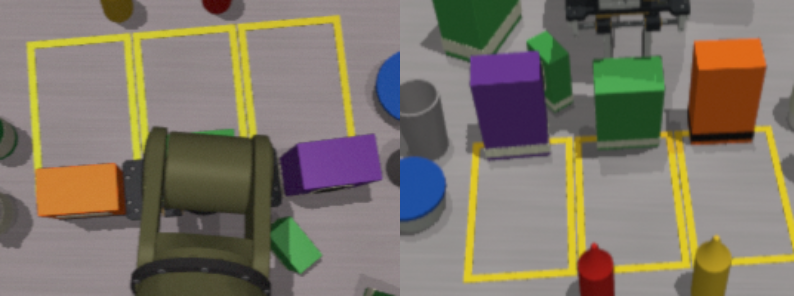

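The picture shows the green carton leaning forward, its foot still on the near tape. The fingers are behind it at about (630,35), and violet and orange are untouched. I'll push on.

Emit:
arm_command:
  targets:
    - {"hand": 0, "x": -0.01, "y": 0, "z": 0, "yaw": 0}
    - {"hand": 0, "x": -0.01, "y": 0, "z": 0, "yaw": 0}
    - {"hand": 0, "x": -0.01, "y": 0, "z": 0, "yaw": 0}
    - {"hand": 0, "x": -0.01, "y": 0, "z": 0, "yaw": 0}
    - {"hand": 0, "x": 0, "y": 0, "z": 0, "yaw": 0}
    - {"hand": 0, "x": 0, "y": 0, "z": 0, "yaw": 0}
    - {"hand": 0, "x": 0, "y": 0, "z": 0, "yaw": 0}
    - {"hand": 0, "x": 0, "y": 0, "z": 0, "yaw": 0}

```text
clock: 3.7
eef_pos: [462.2, 10.9, 160.5]
eef_rot: [-3.142, 0.0, -3.039]
wrist_force: [-0.4, -0.7, 0.7]
finger_gap: 46.8
finger_force: 0.0
```

```bash
python3 - <<'E'
from h import *
s=manip.read_state();print(s["clock"],s["eef_pos"],s["wrist_force"],mark(s["eef_pos"]))
b=camera("scene");cv2.imwrite("pics/s2.png",b[:,:,::-1])
h=cv2.cvtColor(b,cv2.COLOR_RGB2HSV);m=cv2.inRange(h,(50,80,30),(75,255,255));n,l,st,c=cv2.connectedComponentsWithStats(m)
print(st[1:][st[1:,4]>250].tolist())
E
```

```text
3.7 [462.1908397   10.88403262 160.50469645] [-0.3505688  -0.74438342  0.73673128] [-105.33273201    8.03992528]
[[191, 104, 61, 96, 4115], [257, 189, 28, 44, 670], [427, 236, 27, 29, 559], [300, 258, 46, 65, 1917]]
```

Green has gone over, so I'll move on to violet.

Emit:
arm_command:
  targets:
    - {"hand": 0, "x": 0.035, "y": 0, "z": -0.01, "yaw": 0}
    - {"hand": 0, "x": 0.035, "y": 0, "z": -0.01, "yaw": 0}
    - {"hand": 0, "x": 0.035, "y": 0, "z": -0.01, "yaw": 0}
    - {"hand": 0, "x": 0, "y": -0.038, "z": 0, "yaw": 0}
    - {"hand": 0, "x": 0, "y": -0.038, "z": 0, "yaw": 0}
    - {"hand": 0, "x": 0, "y": -0.038, "z": 0, "yaw": 0}
    - {"hand": 0, "x": 0, "y": -0.038, "z": 0, "yaw": 0}
    - {"hand": 0, "x": 0, "y": -0.038, "z": 0, "yaw": 0}
    - {"hand": 0, "x": 0, "y": 0, "z": 0.03, "yaw": -0.03}
    - {"hand": 0, "x": 0, "y": 0, "z": 0, "yaw": 0}

```text
clock: 4.75
eef_pos: [375.8, -188.6, 157.9]
eef_rot: [3.138, -0.004, -3.011]
wrist_force: [-0.4, 0.8, 0.6]
finger_gap: 47.1
finger_force: 0.0
```

```bash
python3 - <<'E'
from h import *
s=manip.read_state();print(s["clock"],s["eef_pos"],s["eef_rot"],s["wrist_force"],mark(s["eef_pos"]))
a=camera("top");b=camera("scene")
cv2.imwrite("pics/p3.png",np.hstack([cv2.resize(a[140:410,190:540],(400,308)),cv2.resize(b[130:350,170:420],(394,308))])[:,:,::-1])
E
```

```text
4.75 [ 375.80075128 -188.64861811  157.94818489] [ 3.13843488 -0.00383193 -3.01063403] [-0.44841791  0.80405926  0.61367825] [-211.21125608 -181.87127561]
```

View pics/p3.png

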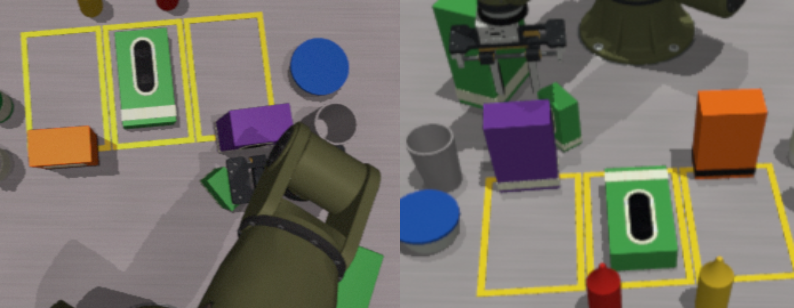

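The green carton lies slot up inside the middle frame, at about (145,75) in the top half. The gripper is centred behind violet at (245,170), clear of the small green box and the tumbler. Now I'll push violet.

Emit:
arm_command:
  targets:
    - {"hand": 0, "x": -0.02, "y": 0, "z": 0, "yaw": 0}
    - {"hand": 0, "x": -0.02, "y": 0, "z": 0, "yaw": 0}
    - {"hand": 0, "x": -0.008, "y": 0, "z": 0, "yaw": 0}
    - {"hand": 0, "x": -0.008, "y": 0, "z": 0, "yaw": 0}
    - {"hand": 0, "x": -0.008, "y": 0, "z": 0, "yaw": 0}
    - {"hand": 0, "x": -0.008, "y": 0, "z": 0, "yaw": 0}
    - {"hand": 0, "x": -0.01, "y": 0, "z": 0, "yaw": 0}
    - {"hand": 0, "x": -0.01, "y": 0, "z": 0, "yaw": 0}
    - {"hand": 0, "x": -0.01, "y": 0, "z": 0, "yaw": 0}
    - {"hand": 0, "x": -0.01, "y": 0, "z": 0, "yaw": 0}

```text
clock: 5.85
eef_pos: [489.2, -173.9, 160.4]
eef_rot: [3.142, -0.0, -3.009]
wrist_force: [-0.5, 0.2, 0.1]
finger_gap: 46.9
finger_force: 0.0
```

Emit:
arm_command:
  targets:
    - {"hand": 0, "x": 0, "y": 0, "z": 0, "yaw": 0}
    - {"hand": 0, "x": 0, "y": 0, "z": 0, "yaw": 0}
    - {"hand": 0, "x": 0, "y": 0, "z": 0, "yaw": 0}
    - {"hand": 0, "x": 0, "y": 0, "z": 0, "yaw": 0}

```text
clock: 6.25
eef_pos: [488.1, -174.1, 160.5]
eef_rot: [-3.142, 0.0, -3.01]
wrist_force: [1.5, -1.1, -0.2]
finger_gap: 47.0
finger_force: 0.0
```

```bash
python3 - <<'E'
from h import *
s=manip.read_state();print(s["clock"],s["eef_pos"],s["wrist_force"],mark(s["eef_pos"]))
b=camera("scene");cv2.imwrite("pics/p4.png",cv2.resize(b[130:350,170:420],(600,528))[:,:,::-1])
E
```

```text
6.25 [ 488.12215324 -174.12389993  160.54595702] [ 1.50276716 -1.08349284 -0.21021772] [ -98.00094104 -178.63254985]
```

View pics/p4.png

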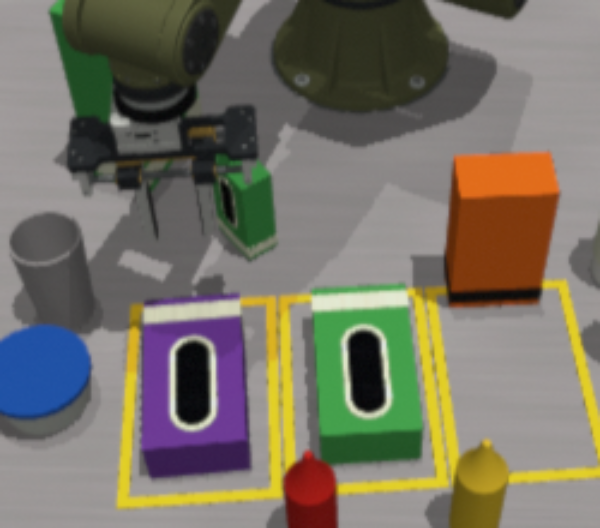

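Both cartons lie slot up in their frames: violet at about (195,385) and green at (367,375), with orange still standing at (500,230). I'll back the arm off and check the poses numerically.

Emit:
arm_command:
  targets:
    - {"hand": 0, "x": 0.03, "y": 0, "z": -0.02, "yaw": 0}
    - {"hand": 0, "x": 0.03, "y": 0, "z": -0.03, "yaw": 0}
    - {"hand": 0, "x": 0.03, "y": 0, "z": -0.03, "yaw": 0}
    - {"hand": 0, "x": 0, "y": 0, "z": 0, "yaw": 0}

```text
clock: 6.7
eef_pos: [398.1, -186.8, 244.4]
eef_rot: [-3.137, 0.005, -3.011]
wrist_force: [0.9, -0.3, -0.5]
finger_gap: 47.0
finger_force: 0.0
```

```bash
python3 - <<'E'
from h import *
s=manip.read_state();print(s["clock"],s["eef_pos"],s["wrist_force"])
t=camera("top");h=cv2.cvtColor(t,cv2.COLOR_RGB2HSV)
for nm,lo,hi,yo in(("violet",(125,80,105),(150,255,255),-172),("green",(50,80,120),(75,255,255),0),("orange",(5,150,160),(17,255,255),172)):
    m=cv2.inRange(h,lo,hi);m[:140]=0;m[295:]=0;m[:,:205]=0;m[:,440:]=0
    c=max(cv2.findContours(m,0,1)[0],key=cv2.contourArea);z=190 if nm=="orange" else 62
    r=cv2.minAreaRect(np.array([mark(p) for p in plane("top",c[:,0],z)],np.float32));b=cv2.boxPoints(r)
    print(nm,np.round(r,1) if 0 else r,"x",b[:,0].round(1),"y-frame",(b[:,1]-yo).round(1))
E
```

```text
6.7 [ 398.08398832 -186.81038687  244.41630567] [ 0.89045268 -0.31569568 -0.52595684]
violet ((20.66736602783203, -173.53121948242188), (155.2368927001953, 104.05160522460938), 1.9012930393218994) x [-58.6 -55.2 100.   96.5] y-frame [ 47.9 -56.1 -51.   53. ]
green ((18.960956573486328, 6.328819274902344), (154.99484252929688, 104.08746337890625), 0.10512495040893555) x [-58.6 -58.4  96.6  96.4] y-frame [ 58.2 -45.9 -45.6  58.5]
orange ((-129.5685272216797, 164.75445556640625), (103.92622375488281, 60.817745208740234), 89.15245056152344) x [-160.7  -99.9  -98.4 -159.2] y-frame [-58.8 -59.7  44.3  45.2]
```

```bash
python3 -c "
from cell import manip;print(manip.sign_off())"
```

```text
the job is handed in; nothing more can be done
None
```

Both cartons were pushed over and lie flat, slot up: violet in the right frame and green in the middle, each within 7 mm of its centre line. Orange still stands within about 1 mm of its start, no bystander was seen to move, and the job is handed in at about 7 s; the sign-off returned no verdict.

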